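Set the prop leg of a cookbook stand and close its cam lever, still holding it

TASK

A folded cookbook stand is fixed to the pantry ledge: turn its black bar knob clockwise (seen from above) until it clicks over its detent and its stop arm swings clear of the steel prop leg. Then take the orange lever by its upright spinning pin and, with the lever still open, draw the leg out until its yellow pointer lines up with the red mark; keep the leg at the mark while you swing the cam lever fully closed, in line with the leg. Finish still holding the lever's pin, so that the leg is held at the mark with the lever closed and the knob still clicked over, and leave the other things on the ledge alone.

Things in the scene. Friction and masses are not known exactly. Their poses are not given: they have to be found in the camera images.
- stand: folded cookbook stand, fixed: maple base 130 x 300 mm, 12 mm thick, aluminium channel along y. Origin: on the ledge, under the middle of the channel; z up, +y = the way the leg slides out, x across (yaw up to 0.3 rad). Ticked rail (10 mm ticks) at x +19, 42 mm high; book rest out to x +193, 26 mm high. Only knob, pin and lever rise over 49 mm
- leg: steel prop leg, 22 mm wide, slides in the channel along the stand's +y by 0 (start) to 150 mm; carries lever, pin and pointer. Its frame is the stand's, shifted in y by how far it is out. A spring draws it in with 3 to 5 N, so it must be held. The knob's stop arm blocks its dark stud until the knob clicks over. Rubber foot at y +187, 36 mm high
- pointer (a point): tip of the yellow pointer on the leg, over the ticked rail: at x +33, y -30, z 44.5 mm in the leg's frame
- mark: red upright tab, 5 mm wide, fixed on the stand beside the ticked rail: the length mark. The leg is at length when the pointer's y equals the tab's y in the stand's frame. Origin: on the ledge, on the channel's centre line at the mark's y, axes as the stand's; the tab itself stands at x +37 to +57, up to 48 mm high. 60 to 120 mm of leg travel from the start
- knob (a joint): turn of the knob in rad, clockwise from above positive: 0 at the start; a sprung roller makes a detent hump from 0.06 to 0.94 with its peak at 0.5, past which it snaps over to about 0.95 by itself and stays; stops at -0.05 and 1.1. Turning takes up to 0.25 N m
- knob_grip (a point): grip point on the axis of the black bar knob, 68 mm above the ledge; at x -50, y -75 mm in the stand's frame. Bar 12 mm thick, 44 mm long, from 47 to 75 mm above the ledge, over a 44 mm disc and a steel stop arm. At joint value 0 the bar lies along the stand's y and the arm reaches over the leg. The point's axes turn with the knob: y along the bar, x across it, z up
- lever (a joint): angle of the orange cam lever in rad: 0 is closed (its stop), the arm lying along the leg, pointing to the stand's +y; grows as it opens, counter-clockwise from above, to the stand's -x (robot's) side; starts at 0.95 to 1.2, stop at 1.35. Stiff (0.12 N m), stays where left; below 0.7 rad the cam bears on the rail: stiffer, and it nudges the leg outward (to 10 N)
- pivot (a point): pivot axis of the lever, at x 0, y 0 of the leg's frame, 47 mm above the ledge. The lever arm is 16 mm wide, its top 50 mm above the ledge
- pin (a point): upright orange pin at the lever's end, the place to hold: 18 mm diameter, 52 to 88 mm above the ledge, spins freely on its axis; this point is on the axis, 74 mm above the ledge, 65 mm from the pivot. With the leg out by d and the lever at angle a it stands in the stand's frame at x = -65 sin a, y = d + 65 cos a (mm)
- scoop: green plastic flour scoop standing on its 58 mm round bowl, handle to its -x side, 45 mm tall; origin under the bowl's centre; bystander
- spoon_ring: three flat steel measuring spoons fanned out on a ring, about 115 mm long, 9 mm high; origin under the ring; bystander
- salt_shaker: glass salt shaker with twist cap, 48 mm across, 92 mm tall; origin under its centre; bystander
- ramekin: white ceramic ramekin, 90 mm across, 48 mm tall; origin under its centre; bystander
- pepper_jar: amber spice jar with black cap, 56 mm across, 110 mm tall; origin under its centre; bystander
- bean_can: steel can with green label, 74 mm across, 110 mm tall; origin under its centre; bystander

How it is judged:
By the outcome, as a careful person would: the job done as asked, in the order asked, and still so for the second after the job is handed in, while the arm keeps its last pose, push and grip.
It also fails if it takes over 51 s, if anything falls off the work surface, if the arm or the gripper's body presses on something with over 40 N, if the wrist force passes 120 N, or if a joint passes its speed limit or range.

ROBOT

A 6-joint arm with a two-finger parallel gripper is mounted at the origin on the work surface. World frame = base frame: x ahead of the robot, y to its left, z up, the work surface at z = 0. Lengths are in m, angles in rad, forces in N, time in s.
With the tool pointing down it reaches from about 0.25 to 0.775 m from the base axis. Payload 4 kg.
Tool frame: the origin (TCP) lies at the very end of the fingers, on their centre line; the grasp point (between the pads) lies 19 mm behind it (robot.hold_point_z is the distance from the TCP to the grasp point, in m); z points along the fingers, y is the line along which they close (so a half turn about z gives the same grasp; the last joint's range is limited). The gripper opens to 94 mm and grips with 3 to 60 N. Pads are 16 mm wide; open, the fingers measure 119 mm over their backs; the gripper's body (75 mm by 177 mm) begins 78 mm behind the grasp point.
Start: joints at [1.04, 0.087, 1.371, -0, 1.684, -0.103], TCP at [0.228, 0.5, 0.206] pointing down, gripper open.
Joint ranges: [-3.1, 3.1], [-0.76, 2.03], [0.27, 2.55], [-1.08, 4.22], [0.17, 2.65], [-2.57, 2.57]. Speed limits (rad/s): [2.79, 2.79, 3.14, 3.14, 3.14, 3.14].

INTERFACE

Orientations are given as [roll, pitch, yaw] about the fixed x, y, z axes, in that order (R = Rz(yaw) Ry(pitch) Rx(roll)).
In Python, from bench import robot gives the robot as it stands.
- The arm moves only by the tool carry_out, never from a script. Its argument "steps" is a list of rows, each a list of 3 entries, a list of its own where there are three numbers: the shift along the tool's x, y, z in m, then the turn about the tool's z in units of 10 degrees (1.0 is 10 degrees), then the closure, from -1 (fully open) to 1 (shut). In form: [[[tx, ty, tz], roll, jaw], ...]. A call has 1 to 10 rows; each row is the pose to reach, as a shift and turn from the pose commanded when the call began, along the tool's axes at that moment; what a row does not reach only later rows make up. A row lasts 1/8 s, in which the tool goes at most 62.5 mm and 10.7 degrees, less where a joint would pass 70% of its speed; a pose out of reach is approached as far as the arm can. A call with a gripper value outside its range is refused whole. The fingers move at their own pace and stop on an object; the grip force is fixed at half the most. Time passes only in rows, so rows that repeat a pose let the fingers close. It gives the time, the measured TCP pose, the force, the opening and the grip force at its end, in the units of the state.
- robot.get_obs(): the state, without advancing time (a new reading comes with each control period).
- robot.snapshot(name): name is "side" or "top"; returns a dict with "image" (420x560x3 uint8, red, green, blue), "z_map" (420x560 float32, m along the optical axis (not along the pixel's ray), 0 where there is no reading), "mtx" (3x3 intrinsics, pixels), "R" (3x3) and "t" (3): a world point X has camera coordinates R X + t. Camera axes: x right, y down, z forward; pixel columns grow to the right and rows downward; lengths in m; the calibration is good to about 2 mm. A picture is of the moment at which its call begins.
- robot.close_job(): hands the job in; it is judged then, once.
The state is a dict: "time": time; "joint_positions": joint angles; "qvel": joint speeds; "joint_torque": joint torques, N m; "tool_pos": TCP position; "ee_rot": TCP orientation; "wrist_force": force on the tool from outside, world axes, zero at the start; "wrist_torque": the same for the moment, N m; "width": finger opening in m; "finger_force": force on a finger pad.
Only numpy, scipy, OpenCV 4.12 (cv2) and the standard library are available. Lean on these libraries where they do the work, as an engineer would, in place of code of your own. Each camera call takes 0.05 s, during which the arm holds its last target. There are 200 camera calls.

## Working session

There is one attempt and no reset: what is moved stays moved. The work goes in short steps, Python scripts to look and compute and a tool call to move; the robot and the scene stay as the last step left them, time stands still between calls to the robot, and variables do not carry over. Pictures are saved under pics/ and viewed, at most 10 in all, crops included, and the job is handed in when it is done.

Besides the shell and the picture viewer there is one more tool, called after ">>>" as name(argument=value, ...), one argument or row to a line, values as JSON. carry_out: Moves the arm, as the interface text tells. Its arguments: {"type":"object","properties":{"steps":{"type":"array","items":{"type":"array"}}},"required":["steps"]}

```bash
mkdir -p pics
cat > h.py <<'E'
import numpy as np,cv2
from bench import robot
def save(s,n): cv2.imwrite('pics/'+n,cv2.cvtColor(s['image'],cv2.COLOR_RGB2BGR))
def cloud(s):
    z=s['z_map'];K=s['mtx'];v,u=np.mgrid[:z.shape[0],:z.shape[1]]
    c=np.stack([(u-K[0,2])/K[0,0]*z,(v-K[1,2])/K[1,1]*z,z],-1)
    return (c-s['t'])@s['R']
def onplane(s,uv,h):
    d=s['R'].T@np.linalg.inv(s['mtx'])@np.array([uv[0],uv[1],1.]);o=-s['R'].T@s['t']
    return o+d*(h-o[2])/d[2]
E
python3 - <<'E'
from h import *
for n in('top','side'):
    s=robot.snapshot(n);save(s,n+'0.png');np.savez(n+'0.npz',**s);print(n,-s['R'].T@s['t'],s['R'][2])
o=robot.get_obs();print(o['tool_pos'],o['ee_rot'],o['width'],o['time'])
E
```

```text
top [0.33957473 0.00310835 1.37087838] [ 0.11539518 -0.01940894 -0.99313002]
side [ 0.24165658 -0.89810421  1.0940008 ] [ 0.19078797  0.64565618 -0.73941061]
[0.22792359 0.49999479 0.20440643] [-3.13955849e+00 -2.19830220e-04  2.71379933e+00] 0.09363552523265607 0.1
```

View pics/top0.png

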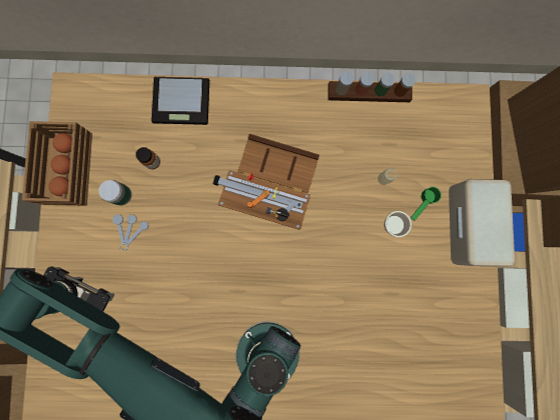

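View pics/side0.png

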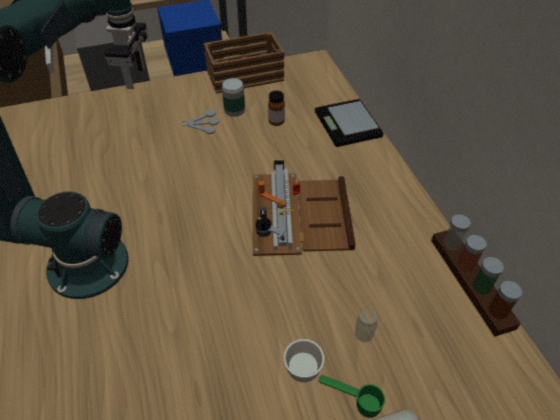

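The top view shows the stand around (265,185), with the leg pointing left (world +y). The knob is near (283,213), the orange lever near (258,200) and the red tab near (249,177). Bystanders are well clear of it.

```bash
cat >> h.py <<'E'
def masks(s):
    h=cv2.cvtColor(s['image'],cv2.COLOR_RGB2HSV).astype(int);H,S,V=h[...,0],h[...,1],h[...,2]
    return dict(red=((H<4)|(H>175))&(S>190)&(V>80),orange=(H>=7)&(H<=14)&(S>200)&(V>150),yellow=(H>=22)&(H<=32)&(S>150)&(V>150))
E
python3 - <<'E'
from h import *
crops=[]
for n,(a,b,c,d) in dict(top=(130,235,205,325),side=(155,260,240,360)).items():
    s=dict(np.load(n+'0.npz'));P=cloud(s)
    im=cv2.cvtColor(s['image'][a:b,c:d],cv2.COLOR_RGB2BGR);crops.append(cv2.resize(im,None,fx=5.5,fy=5.5,interpolation=cv2.INTER_CUBIC)[:, :660])
    for k,m in masks(s).items():
        mm=np.zeros_like(m);mm[a:b,c:d]=m[a:b,c:d]
        nn,l,st,ce=cv2.connectedComponentsWithStats(mm.astype(np.uint8))
        for i in range(1,nn):
            if st[i,4]>2:
                q=P[l==i];print(n,k,st[i],ce[i].round(1),np.median(q,0).round(4),'zmax',q[:,2].max().round(3))
for i,c in enumerate(crops): cv2.imwrite(f'pics/crop{i}.png',c)
E
```

```text
top red [249 173   4   7  18] [250.6 176.8] [0.5962 0.0696 0.0255] zmax 0.051
top yellow [275 188   3   2   4] [276.  188.2] [ 0.5585 -0.0185  0.0295] zmax 0.048
top yellow [273 195   2   4   6] [273.7 196.5] [ 0.5279 -0.0119  0.0465] zmax 0.05
side red [294 184   5   2   8] [295.6 184.5] [0.5969 0.0708 0.0472] zmax 0.051
side red [293 191   5   3  12] [295.2 191.9] [0.595  0.0687 0.0206] zmax 0.023
```

View pics/crop0.png

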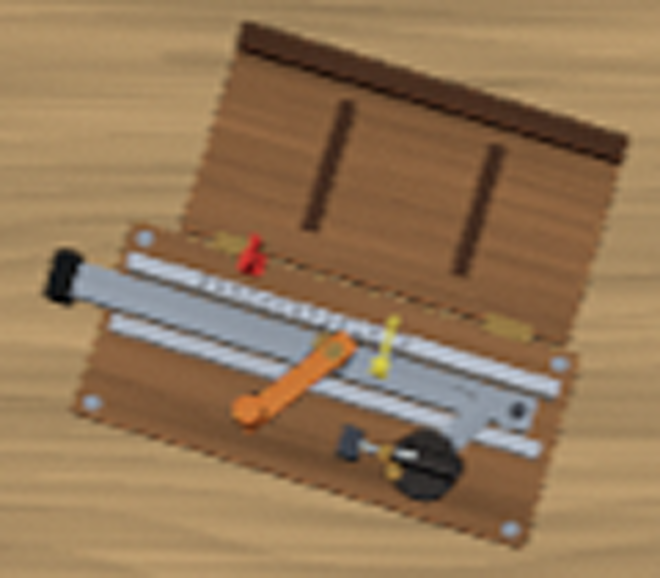

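View pics/crop1.png

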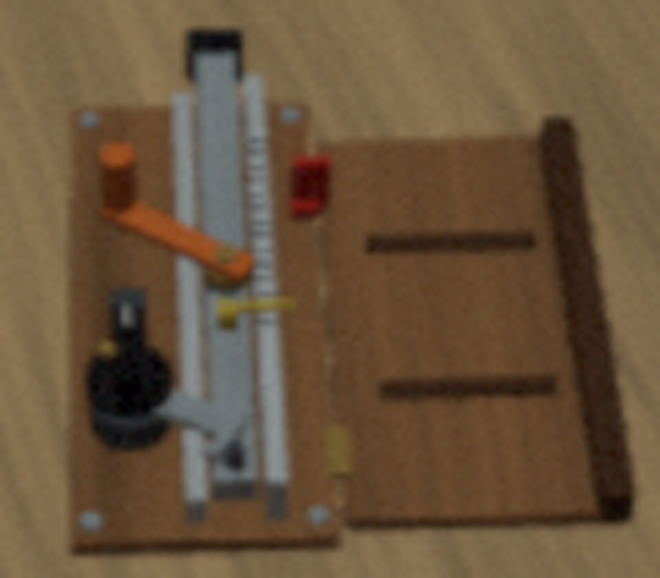

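The crops show four base screws, the pin top at crop (247,408) in the top view and (117,153) in the side view, and the stop arm across the dark stud. I'll fit the stand frame from the screws and compute the pin, the tab and the pointer.

Run:
```python
from h import *
T=dict(np.load('top0.npz'));S=dict(np.load('side0.npz'))
ct=lambda p:((p[0]+.5)/5.5-.5+205,(p[1]+.5)/5.5-.5+130)
cs=lambda p:((p[0]+.5)/5.5-.5+240,(p[1]+.5)/5.5-.5+155)
# order far-left(+x,+y), near-left(-x,+y), near-right(-x,-y), far-right(+x,-y)
st=np.array([onplane(T,ct(p),.013) for p in [(145,238),(92,402),(511,529),(560,363)]])
ss=np.array([onplane(S,cs(p),.013) for p in [(290,115),(89,119),(90,521),(318,515)]])
F=[]
for n,q in(('top',st),('side',ss)):
    c=q.mean(0)[:2];v=(q[0]+q[1]-q[2]-q[3])[:2];v/=np.linalg.norm(v)
    w=(q[0]+q[3]-q[1]-q[2])[:2]
    yaw=np.arctan2(-v[0],v[1]);print(n,q[:,:2].round(4).tolist(),c.round(4),'yaw',yaw,np.arctan2(w[1],w[0]),'len',np.linalg.norm(q[0]-q[3]),np.linalg.norm(q[0]-q[1]));F.append((c,yaw))
c=np.mean([f[0] for f in F],0);yaw=np.mean([f[1] for f in F]);R=np.array([[np.cos(yaw),-np.sin(yaw)],[np.sin(yaw),np.cos(yaw)]])
print('c',c,'yaw',yaw)
def sh(n,t,s,h):
    for lab,p,cam,cc in(('T',t,T,ct),('S',s,S,cs)):
        if p is None: continue
        w=onplane(cam,cc(p),h);print(n,lab,w.round(4),'stand',(R.T@(w[:2]-c)*1e3).round(1))
sh('pin',(247,408),(117,153),.088)
sh('pivot',(333,348),(227,256),.050)
sh('pointer',(393,320),(291,302),.0445)
sh('pointer base',(380,368),(228,314),.047)
sh('tabtop',(253,258),(310,163),.048)
sh('foot',(63,277),(215,45),.036)
sh('knobbar',(425,462),(127,360),.075)
sh('stud',(518,410),(233,458),.045)
for k in[(-50,-75)]: print('knob world',c+R@np.array(k)/1e3)
o=robot.get_obs();print(o['tool_pos'],o['ee_rot'],robot.hold_point_z)
```

```text
top [[0.6135, 0.1404], [0.5073, 0.1706], [0.4319, -0.0958], [0.5383, -0.1258]] [0.5228 0.0223] yaw -0.2756255303691723 -0.276050141319542 len 0.2765905333021745 0.1103944278873168
side [[0.612, 0.142], [0.5059, 0.1731], [0.4303, -0.0934], [0.5364, -0.1235]] [0.5211 0.0245] yaw -0.2766991621423094 -0.2806201109004968 len 0.27613083639428176 0.11053448773252003
c [0.52195763 0.02343889] yaw -0.2761623462557409
pin T [0.4963 0.0687 0.088 ] stand [-37.   36.6]
pin S [0.4943 0.0708 0.088 ] stand [-39.5  38. ]
pivot T [0.5394 0.0185 0.05  ] stand [18.2 -0. ]
pivot S [0.5363 0.0197 0.05  ] stand [14.8  0.3]
pointer T [ 0.5586 -0.0184  0.0445] stand [ 46.7 -30.3]
pointer S [ 0.5587 -0.0152  0.0445] stand [ 45.9 -27.2]
pointer base T [ 0.5279 -0.0109  0.047 ] stand [ 15.1 -31.4]
pointer base S [ 0.5255 -0.0153  0.047 ] stand [ 14.  -36.3]
tabtop T [0.5953 0.0694 0.048 ] stand [58.  64.2]
tabtop S [0.5984 0.0712 0.048 ] stand [60.6 66.8]
foot T [0.583  0.1885 0.036 ] stand [ 13.7 175.4]
foot S [0.5824 0.1848 0.036 ] stand [ 14.1 171.8]
knobbar T [ 0.4672 -0.0388  0.075 ] stand [-35.7 -74.8]
knobbar S [ 0.4629 -0.0521  0.075 ] stand [-36.2 -88.8]
stud T [ 0.5037 -0.0969  0.045 ] stand [  15.2 -120.8]
stud S [ 0.5002 -0.1018  0.045 ] stand [  13.2 -126.4]
knob world [ 0.45340227 -0.03508601]
[0.22792359 0.49999479 0.20440643] [-3.13955849e+00 -2.19830220e-04  2.71379933e+00] 0.0188
```

The screw centre sits 14 mm toward −x of the channel, and pivot, pointer, knob and tab all agree on that. This puts the stand origin at about (0.5354, 0.0196) with yaw −0.276, the knob at (0.467, −0.039), the lever at about 0.95 rad and the travel needed at about 94 mm.

```bash
cat >> h.py <<'E'
from scipy.spatial.transform import Rotation as Ro
yaw0=-0.2762;org=np.array([.5354,.0196]);Rs=np.array([[np.cos(yaw0),-np.sin(yaw0)],[np.sin(yaw0),np.cos(yaw0)]])
def w(x,y): return org+Rs@np.array([x,y])/1e3
def st(p): return Rs.T@(np.asarray(p)[:2]-org)*1e3
def state():
    o=robot.get_obs();print('t',round(o['time'],2),'tcp',o['tool_pos'].round(4),'yaw',round(o['ee_rot'][2],4),'stand',st(o['tool_pos']).round(1),'F',np.round(o['wrist_force'],1),'w',round(o['width'],4),'ff',np.round(o['finger_force'],1),'q',o['joint_positions'].round(2));return o
def to(xy,z,yaw=None):
    o=state();R=Ro.from_euler('xyz',o['ee_rot']).as_matrix()
    d=R.T@(np.array([*xy,z])-o['tool_pos']);t=0 if yaw is None else -np.degrees((yaw-o['ee_rot'][2]+np.pi)%(2*np.pi)-np.pi)/10
    print('shift',d.round(4),'turn',round(t,3))
E
python3 -c "
from h import *
to(w(-50,-75),.13,1.2946)"
```

```text
t 0.1 tcp [0.2279 0.5    0.2044] yaw 2.7138 stand [-426.8  378.3] F [ 0.1  0.4 -0.2] w 0.0936 ff 0.0 q [ 1.04  0.09  1.37  0.    1.68 -0.1 ]
shift [-0.441  -0.3911  0.0751] turn 8.131
```

>>> carry_out(
  steps=[
    [[-0.05, -0.045, 0], 1, 0.15],
    [[-0.1, -0.09, 0], 2, 0.15],
    [[-0.15, -0.135, 0], 3, 0.15],
    [[-0.2, -0.18, 0], 4, 0.15],
    [[-0.25, -0.222, 0], 5, 0.15],
    [[-0.3, -0.266, 0.02], 6, 0.15],
    [[-0.35, -0.31, 0.04], 7, 0.15],
    [[-0.4, -0.355, 0.06], 8.13, 0.15],
    [[-0.441, -0.391, 0.075], 8.13, 0.15],
    [[-0.441, -0.391, 0.075], 8.13, 0.15],
  ],
)

```text
time: 1.35
tool_pos: [0.467, -0.0408, 0.1288]
ee_rot: [-3.139, 0.0, 1.292]
wrist_force: [0.2, 0.4, 0.2]
width: 0.0395
finger_force: 0.0
```

```bash
python3 -c "
from h import *
to(w(-50,-75),.052,1.2946)
s=robot.snapshot('side');save(s,'s1.png');im=s['image'][120:270,200:380,::-1];cv2.imwrite('pics/s1c.png',cv2.resize(im,None,fx=4,fy=4,interpolation=cv2.INTER_CUBIC))
"
```

```text
t 1.35 tcp [ 0.467  -0.0408  0.1288] yaw 1.292 stand [-49.3 -76.7] F [0.2 0.4 0.2] w 0.0395 ff 0.0 q [-0.21 -0.06  1.68 -0.    1.53  0.07]
shift [ 0.0018 -0.0005  0.0768] turn -0.015
```

View pics/s1c.png

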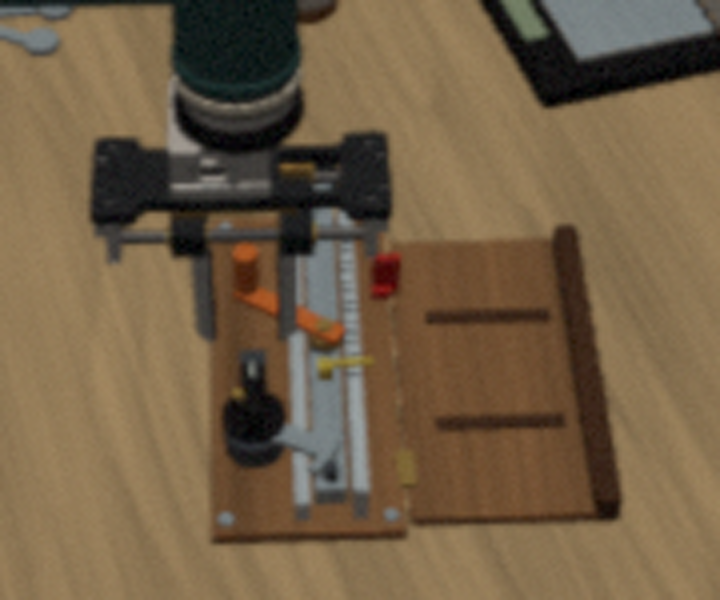

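The open fingers straddle the bar direction above the knob, with tips at crop (205,335) and (287,335), consistent with 130 mm height. Next I descend and close.

>>> carry_out(
  steps=[
    [[0.002, 0, 0.04], 0, 0.15],
    [[0.002, 0, 0.065], 0, 0.15],
    [[0.002, 0, 0.077], 0, 0.15],
    [[0.002, 0, 0.077], 0, 0.15],
    [[0.002, 0, 0.077], 0, 1],
    [[0.002, 0, 0.077], 0, 1],
    [[0.002, 0, 0.077], 0, 1],
    [[0.002, 0, 0.077], 0, 1],
  ],
)

```text
time: 2.4
tool_pos: [0.4704, -0.037, 0.0546]
ee_rot: [3.135, -0.0, 1.295]
wrist_force: [5.3, -1.2, -2.9]
width: 0.0118
finger_force: 30.0
```

```bash
python3 -c "
from h import *
state()"
```

```text
t 2.4 tcp [ 0.4704 -0.037   0.0546] yaw 1.2948 stand [-47.1 -72.1] F [ 5.3 -1.2 -2.9] w 0.0118 ff 30.0 q [-0.2  -0.01  1.78 -0.    1.37  0.08]
```

>>> carry_out(
  steps=[
    [[0, 0.002, 0], 0.6, 1],
    [[0, 0.002, 0], 1.2, 1],
    [[0, 0.002, 0], 1.8, 1],
    [[0, 0.002, 0], 2.4, 1],
    [[0, 0.002, 0], 3.0, 1],
    [[0, 0.002, 0], 3.6, 1],
    [[0, 0.002, 0], 4.3, 1],
    [[0, 0.002, 0], 5.0, 1],
    [[0, 0.002, 0], 5.7, 1],
    [[0, 0.002, 0], 5.7, 1],
  ],
)

```text
time: 3.65
tool_pos: [0.4727, -0.0392, 0.0546]
ee_rot: [3.135, -0.006, 0.299]
wrist_force: [5.1, -5.1, -3.7]
width: 0.0118
finger_force: 30.0
```

```bash
python3 -c "
from h import *
o=state();print(o['wrist_torque'],(1.2946-o['ee_rot'][2]))"
```

```text
t 3.65 tcp [ 0.4727 -0.0392  0.0546] yaw 0.2989 stand [-44.3 -73.6] F [ 5.1 -5.1 -3.7] w 0.0118 ff 30.0 q [-0.2  -0.01  1.77 -0.    1.37  1.07]
[-0.88524072 -0.92821854 -0.03312886] 0.9957234249809674
```

>>> carry_out(
  steps=[
    [[0, 0, 0], 0, 0.3],
    [[0, 0, 0], 0, 0.3],
    [[0, 0, 0], 0, 0.3],
    [[0, 0, -0.04], 0, 0.3],
    [[0, 0, -0.08], 0, 0.2],
    [[0, 0, -0.08], 0, 0.2],
  ],
)

```text
time: 4.4
tool_pos: [0.472, -0.0372, 0.1373]
ee_rot: [3.138, -0.007, 0.3]
wrist_force: [0.3, 0.6, -1.0]
width: 0.0376
finger_force: 0.0
```

```bash
python3 -c "
from h import *
to((.4965,.0700),.135,-.2762)
s=robot.snapshot('side');save(s,'s2.png');im=s['image'][120:270,200:380,::-1];cv2.imwrite('pics/s2c.png',cv2.resize(im,None,fx=4,fy=4,interpolation=cv2.INTER_CUBIC))
"
```

```text
t 4.4 tcp [ 0.472  -0.0372  0.1373] yaw 0.3003 stand [-45.5 -71.9] F [ 0.3  0.6 -1. ] w 0.0376 ff 0.0 q [-0.2  -0.07  1.66  0.    1.54  1.07]
shift [ 0.0551 -0.0952  0.0023] turn 3.303
```

View pics/s2c.png

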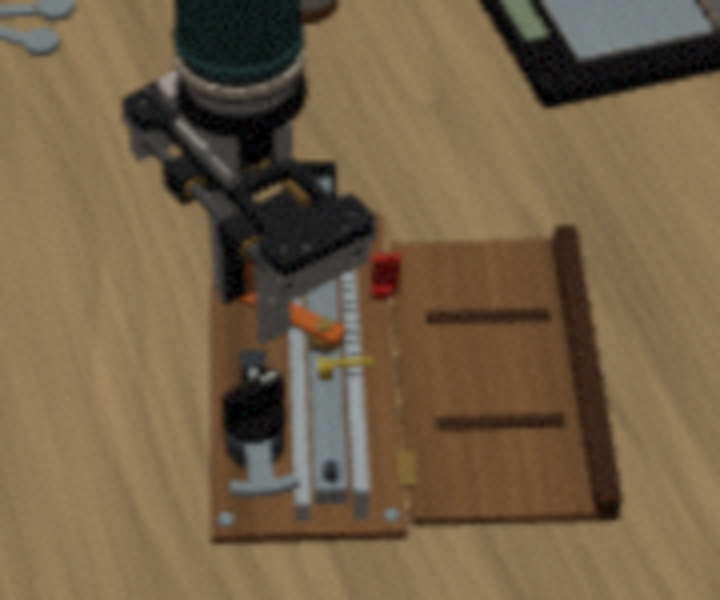

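The knob has clicked over: the bar is rotated and the stop arm is at crop (262,485), clear of the stud at (330,470). Next is the pin.

>>> carry_out(
  steps=[
    [[0.025, -0.045, 0], 1, 0.05],
    [[0.05, -0.09, 0], 2, 0.0],
    [[0.055, -0.095, 0.002], 3, 0.0],
    [[0.055, -0.095, 0.002], 3.3, 0.0],
    [[0.055, -0.095, 0.002], 3.3, 0.0],
  ],
)

```text
time: 5.08
tool_pos: [0.4929, 0.0704, 0.1293]
ee_rot: [3.14, 0.004, -0.275]
wrist_force: [0.5, 0.1, 0.7]
width: 0.0474
finger_force: 0.0
```

```bash
python3 -c "
from h import *
to((.4970,.0700),.057,-.2762)
s=robot.snapshot('side');save(s,'s3.png');im=s['image'][130:230,220:340,::-1];cv2.imwrite('pics/s3c.png',cv2.resize(im,None,fx=5,fy=5,interpolation=cv2.INTER_CUBIC))
"
```

```text
t 5.08 tcp [0.4929 0.0704 0.1293] yaw -0.2746 stand [-54.8  37.3] F [0.5 0.1 0.7] w 0.0474 ff 0.0 q [0.03 0.   1.61 0.   1.53 1.87]
shift [ 0.0044 -0.0008  0.0723] turn 0.009
```

View pics/s3c.png

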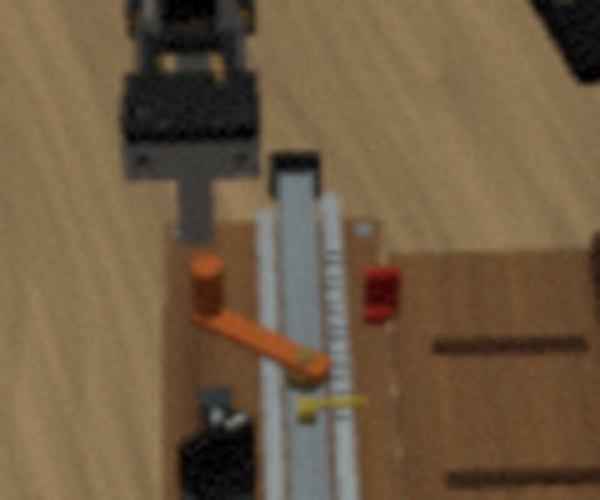

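The near finger (tip at crop (197,243)) lines up with the pin at (207,262) apart from about 5 mm in tool x. I'll correct that, descend and grip.

>>> carry_out(
  steps=[
    [[0.0055, -0.001, 0], 0, 0.0],
    [[0.0055, -0.001, 0.03], 0, 0.0],
    [[0.0055, -0.001, 0.055], 0, 0.0],
    [[0.0055, -0.001, 0.072], 0, 0.0],
    [[0.0055, -0.001, 0.072], 0, 0.0],
    [[0.0055, -0.001, 0.072], 0, 1],
    [[0.0055, -0.001, 0.072], 0, 1],
    [[0.0055, -0.001, 0.072], 0, 1],
    [[0.0055, -0.001, 0.072], 0, 1],
  ],
)

```text
time: 6.25
tool_pos: [0.5002, 0.069, 0.0603]
ee_rot: [3.141, -0.002, -0.276]
wrist_force: [-0.0, -1.9, 2.9]
width: 0.0172
finger_force: 30.0
```

```bash
python3 -c "
from h import *
o=state();R=Ro.from_euler('xyz',o['ee_rot']).as_matrix();print(R.T@[*(Rs@[0,1]),0],R.T@[*(Rs@[1,0]),0])"
```

```text
t 6.25 tcp [0.5002 0.069  0.0603] yaw -0.276 stand [-47.3  37.9] F [-0.  -1.9  2.9] w 0.0172 ff 30.0 q [ 0.03  0.06  1.69 -0.    1.39  1.87]
[ 1.97210053e-04 -9.99999626e-01 -8.41646907e-04] [9.99998672e-01 1.95848313e-04 1.61772330e-03]
```

>>> carry_out(
  steps=[
    [[0, -0.008, 0], 0, 1],
    [[0, -0.018, 0], 0, 1],
    [[0, -0.028, 0], 0, 1],
    [[0, -0.038, 0], 0, 1],
    [[0, -0.048, 0], 0, 1],
    [[0, -0.058, 0], 0, 1],
    [[0, -0.068, 0], 0, 1],
    [[0, -0.078, 0], 0, 1],
    [[0, -0.086, 0], 0, 1],
    [[0, -0.086, 0], 0, 1],
  ],
)

```text
time: 7.5
tool_pos: [0.5245, 0.1529, 0.0602]
ee_rot: [-3.141, -0.003, -0.275]
wrist_force: [2.8, -5.0, 3.5]
width: 0.0174
finger_force: 30.0
```

```bash
python3 -c "
from h import *
state()
s=robot.snapshot('side');np.savez('side4.npz',**s);im=s['image'][130:230,220:340,::-1];a=cv2.resize(im,None,fx=5,fy=5,interpolation=cv2.INTER_CUBIC)
s=robot.snapshot('top');np.savez('top4.npz',**s);im=s['image'][150:230,215:255,::-1];b=cv2.resize(s['image'][150:250,215:255,::-1],None,fx=5,fy=5,interpolation=cv2.INTER_CUBIC)
cv2.imwrite('pics/s4.png',np.hstack([a,b]))
"
```

```text
t 7.5 tcp [0.5245 0.1529 0.0602] yaw -0.2749 stand [-46.9 125.3] F [ 2.8 -5.   3.5] w 0.0174 ff 30.0 q [ 0.18  0.15  1.59 -0.    1.39  2.03]
```

View pics/s4.png

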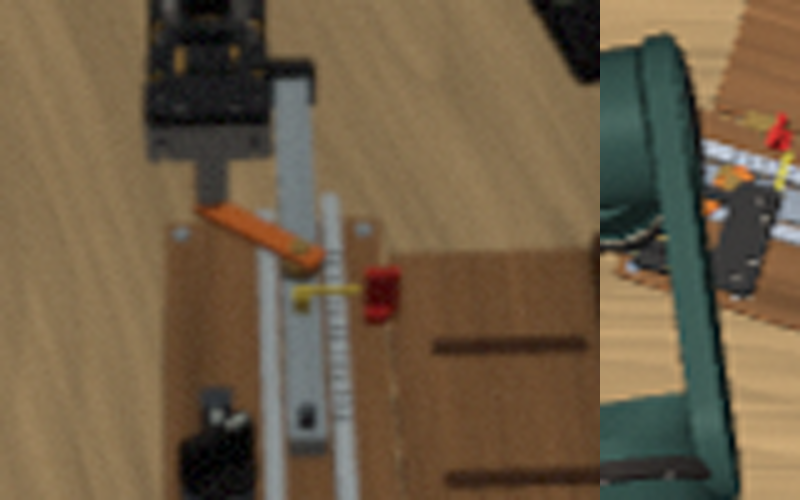

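Lever still open, leg drawn out; the side view has the pointer tip at crop (360,289) and the tab top near (383,271). I'll measure the gap by masks.

```bash
cat >> h.py <<'E'
def mk(s,win,verb=0):
    """stand y of pointer bar and of tab from masks"""
    a,b,c,d=win;im=s['image'][a:b,c:d].astype(float);r,g,bl=im[...,0],im[...,1],im[...,2]
    red=np.clip((r-np.maximum(g,bl)*1.6)/100,0,1)*(g<60)
    yel=np.clip((np.minimum(r,g)-bl-60)/80,0,1)*(g>.75*r)
    if verb:
        print('red');print((red*9).astype(int));print('yel');print((yel*9).astype(int))
    return red,yel
E
python3 - <<'E'
from h import *
s=dict(np.load('side4.npz'));mk(s,(180,198,275,304),1)
s=dict(np.load('top4.npz'));mk(s,(170,192,244,258),1)
E
```

```text
red
[[0 0 0 0 0 0 0 0 0 0 0 0 0 0 0 0 0 0 0 0 0 0 0 0 0 0 0 0 0]
 [0 0 1 1 0 0 0 0 0 0 0 0 0 0 0 0 0 0 0 0 0 0 0 0 0 0 0 0 0]
 [0 0 0 0 1 0 0 0 0 0 0 0 0 0 0 0 0 0 0 0 0 0 0 0 0 0 0 0 0]
 [0 0 0 0 0 0 1 1 0 0 0 0 0 0 0 0 0 0 0 2 0 0 0 3 2 0 0 0 0]
 [0 0 0 0 0 0 0 0 0 0 0 0 0 0 0 0 0 0 4 6 6 6 5 5 4 0 0 0 0]
 [0 0 0 0 0 0 0 0 0 0 0 0 0 0 0 0 0 0 3 4 5 5 4 5 4 0 0 0 0]
 [0 0 0 0 0 0 0 0 0 0 0 0 0 0 0 0 0 0 1 4 4 3 4 3 2 0 0 0 0]
 [0 0 0 0 0 0 0 0 0 0 0 0 0 0 0 0 0 0 1 4 4 4 3 3 1 0 0 0 0]
 [0 0 0 0 0 0 0 0 0 0 0 0 0 0 0 0 0 0 2 3 3 3 4 3 3 0 0 0 0]
 [0 0 0 0 0 0 0 0 0 0 0 0 0 0 0 0 0 0 1 5 4 3 3 3 2 0 0 0 0]
 [0 0 0 0 0 0 0 0 0 0 0 0 0 0 0 0 0 0 2 4 4 3 5 3 2 0 0 0 0]
 [0 0 0 0 0 0 0 0 0 0 0 0 0 0 0 0 0 0 4 5 6 6 5 4 1 0 0 0 0]
 [0 0 0 0 0 0 0 0 0 0 0 0 0 0 0 0 0 0 4 7 7 6 5 3 0 0 0 0 0]
 [0 0 0 0 0 0 0 0 0 0 0 0 0 0 0 0 0 0 3 5 5 5 3 0 0 0 0 0 0]
 [0 0 0 0 0 0 0 0 0 0 0 0 0 0 0 0 0 0 1 3 2 2 0 0 0 0 0 0 0]
 [0 0 0 0 0 0 0 0 0 0 0 0 0 0 0 0 0 0 0 0 0 0 0 0 0 0 0 0 0]
 [0 0 0 0 0 0 0 0 0 0 0 0 0 0 0 0 0 0 0 0 0 0 0 0 0 0 0 0 0]
 [0 0 0 0 0 0 0 0 0 0 0 0 0 0 0 0 0 0 0 0 0 0 0 0 0 0 0 0 0
[... 1779 characters left out ...]
0 0 0 0 0 0]]
yel
[[0 0 0 0 0 0 0 0 0 0 0 0 0 0]
 [0 0 0 0 0 0 0 0 0 0 0 0 0 0]
 [0 0 0 0 0 0 0 0 0 0 0 0 0 0]
 [0 0 0 0 0 0 0 0 0 0 0 0 0 0]
 [0 0 0 0 0 0 0 0 0 0 0 0 0 0]
 [0 0 0 0 0 0 0 0 0 0 0 0 0 0]
 [0 0 0 0 0 0 0 0 0 0 0 0 0 0]
 [0 0 0 0 0 0 0 0 0 0 0 0 0 0]
 [0 0 0 0 0 0 0 0 0 0 0 0 0 0]
 [0 0 0 0 0 0 0 0 0 0 0 0 0 0]
 [0 0 0 0 0 0 0 0 1 0 0 0 0 0]
 [0 0 0 0 0 0 0 2 5 2 0 0 0 0]
 [0 0 0 0 0 0 0 1 5 0 0 0 0 0]
 [0 0 0 0 0 0 0 2 0 0 0 0 0 0]
 [0 0 0 0 0 0 0 5 0 0 0 0 0 0]
 [0 0 0 0 0 0 0 1 0 0 0 0 0 0]
 [0 0 0 0 0 0 4 3 0 0 0 0 0 0]
 [0 0 0 0 0 0 3 0 0 0 0 0 0 0]
 [0 0 0 0 0 0 0 0 0 0 0 0 0 0]
 [0 0 0 0 0 0 0 0 0 0 0 0 0 0]
 [0 0 0 0 0 0 0 0 0 0 0 0 0 0]
 [0 0 0 0 0 0 0 0 0 0 0 0 0 0]]
```

```bash
cat >> h.py <<'E'
def avg(n,k=10):
    f=[robot.snapshot(n) for _ in range(k)];s=dict(f[0]);s['image']=np.mean([x['image'] for x in f],0);return s
E
python3 - <<'E'
from h import *
for n in('side','top'):
    s=avg(n);np.savez(n+'5.npz',**s)
    if n=='side':
        im=s['image']
        print('tab r-g rows 181..197 cols 293..300');print((im[181:198,293:300,0]-im[181:198,293:300,1]).astype(int));print('R');print(im[181:198,294:299,0].mean(1).astype(int))
        print('pointer g-b rows 183..193 cols 276..294');print((im[183:194,276:294,1]-im[183:194,276:294,2]).astype(int))
    else:
        im=s['image'];print('top r-g');print((im[170:184,246:256,0]-im[170:184,246:256,1]).astype(int));print('g-b');print((im[176:192,246:258,1]-im[176:192,246:258,2]).astype(int))
state()
E
```

```text
tab r-g rows 181..197 cols 293..300
[[30 31 30 26 28 29 28]
 [34 34 33 28 32 35 34]
 [57 66 65 56 59 72 67]
 [74 91 90 89 83 85 78]
 [54 70 72 73 71 67 58]
 [43 52 54 56 55 52 46]
 [43 54 51 52 50 51 44]
 [41 52 50 52 51 52 42]
 [43 52 52 54 52 51 42]
 [46 53 57 57 54 53 41]
 [67 82 82 83 79 62 42]
 [79 97 98 97 80 53 34]
 [59 73 73 70 53 33 29]
 [42 46 46 44 32 31 30]
 [32 32 32 31 26 28 31]
 [31 31 30 29 24 26 30]
 [30 31 30 29 23 25 28]]
R
[113 113 121 122  87  66  63  63  62  68  96 110  86  84 101 103 101]
pointer g-b rows 183..193 cols 276..294
[[19 25 33 33 31 31 28 20  9  1  0  0  8 20 27 28 25 20]
 [12 17 24 26 26 22 18 17 11  3  0  0  8 20 25 26 23 14]
 [ 5  3 10 14 14 14 10 11 12  3  0  0  8 18 24 26 22 13]
 [ 3  0  4  9  9  9  6 11 15  7  4  5 11 21 30 30 23 13]
 [ 2  1 22 47 53 52 42 40 45 43 42 42 47 56 61 53 34 12]
 [ 3  2 32 60 66 64 56 52 54 48 44 43 48 53 56 47 29 10]
 [ 4  1 29 62 70 60 33 22 23 11  6  7 12 24 32 31 21 10]
 [ 4  0 16 42 52 40 12  7 11  4  0  0  5 13 24 26 20  9]
 [ 4  0 10 29 35 25  6  3  8  4  0  0  3 12 24 26 20  9]
 [ 7  1  7 18 20 17  4  0  6  
[... 957 characters left out ...]
 -7   5  17  29  32  78 112  81  31  33  33  33]
 [-13  -9  -9  -8  -3  54  94  51  32  35  35  34]
 [-12 -11 -11 -14   0  82  65  -2   7  30  37  36]
 [  0  -1  -7 -12   6  66  47 -13 -11 -10  -4  10]
 [  5   6   7  -2  47  82  16 -15 -13 -11 -11 -12]
 [ -3  -8  -9  11  96 101  21  -1  -5  -8 -11 -13]
 [  0  -2  -4  -3  76  57   4   9   3   4   1  -4]
 [  0   1   0  -1  21  14  -6 -12  -5  -2  -1   8]
 [  2   2   0   0   0  21   6 -13 -12 -11 -11 -11]
 [  5   5   1   0   0   7  -2 -12 -11 -11 -11 -12]
 [  2   2   1   1  -2  -9 -12 -11 -11 -11 -11 -11]]
t 8.6 tcp [0.5244 0.1524 0.0602] yaw -0.2757 stand [-46.8 124.8] F [ 3.3 -4.3  2.6] w 0.0174 ff 30.0 q [ 0.18  0.15  1.59 -0.    1.39  2.03]
```

Run:
```python
from h import *
S=dict(np.load('side5.npz'));T=dict(np.load('top5.npz'))
f=lambda s,u,v,h:st(onplane(s,(u,v),h)).round(1)
print('side ptr',f(S,290,187.5,.0445),'tab',f(S,296,184,.048))
print('top ptr tip',f(T,252.2,180.6,.0445),f(T,250.4,186.3,.0445),'tab',f(T,250.9,173,.048),f(T,249.8,175.3,.048),f(T,248.7,178,.048))
```

```text
side ptr [29.  57.7] tab [46.8 67.7]
top ptr tip [32.6 55.1] [11.9 55.1] tab [56.  66.9] [47.2 68.1] [37.1 68.9]
```

>>> carry_out(
  steps=[
    [[0, -0.005, 0], 0, 1],
    [[0, -0.01, 0], 0, 1],
    [[0, -0.01, 0], 0, 1],
    [[0, -0.01, 0], 0, 1],
  ],
)

```text
time: 9.1
tool_pos: [0.5271, 0.162, 0.0602]
ee_rot: [3.142, -0.003, -0.276]
wrist_force: [2.8, -5.2, 2.7]
width: 0.0173
finger_force: 30.0
```

Run:
```python
from h import *
state()
s=avg('side',14);np.savez('side6.npz',**s);t=avg('top',14);np.savez('top6.npz',**t)
a=cv2.resize(s['image'][170:205,268:308,::-1],None,fx=10,fy=10,interpolation=cv2.INTER_CUBIC)
b=cv2.resize(t['image'][165:200,232:272,::-1],None,fx=10,fy=10,interpolation=cv2.INTER_CUBIC)
cv2.imwrite('pics/s6.png',np.hstack([a,b]))
im=s['image']
print('side tab r-g rows 181..');print((im[181:196,292:301,0]-im[181:196,292:301,1]).astype(int))
print('ptr g-b rows 178..190 cols 278..293');print((im[178:191,278:294,1]-im[178:191,278:294,2]).astype(int))
im=t['image'];print('top r-g cols 244.. rows 170..');print((im[170:184,244:256,0]-im[170:184,244:256,1]).astype(int));print('g-b rows 176');print((im[174:190,244:256,1]-im[174:190,244:256,2]).astype(int))
```

```text
t 9.1 tcp [0.5271 0.162  0.0602] yaw -0.2756 stand [-46.8 134.7] F [ 2.8 -5.2  2.7] w 0.0173 ff 30.0 q [ 0.2   0.16  1.58 -0.    1.4   2.04]
side tab r-g rows 181..
[[31 30 30 30 26 27 29 29 28]
 [32 33 34 33 28 31 36 34 31]
 [42 57 65 65 57 60 71 66 44]
 [45 74 89 91 89 84 84 77 47]
 [34 55 70 72 74 68 66 58 38]
 [32 44 54 55 55 53 55 46 33]
 [35 43 51 53 52 53 53 45 33]
 [35 43 53 52 51 50 50 43 33]
 [35 44 51 53 53 51 50 41 33]
 [35 46 54 56 55 57 51 41 34]
 [45 67 82 82 81 79 62 41 33]
 [47 78 96 99 97 79 53 34 31]
 [40 58 72 72 70 52 33 28 29]
 [34 42 46 46 42 32 31 29 29]
 [30 32 33 31 31 26 28 30 30]]
ptr g-b rows 178..190 cols 278..293
[[39 39 38 41 44 41 21  4  1  1 10 23 27 26 26 26]
 [30 35 40 43 43 36 16  3  0  1  8 23 27 26 27 27]
 [30 29 31 36 36 23  8  2  0  0  9 23 27 26 27 27]
 [28 28 26 27 24 17  7  2  0  0  8 22 26 27 27 26]
 [19 23 22 19 14 13  9  2  0  0  9 22 26 26 27 26]
 [ 5 12 14 12  4  7  9  2  0  1  9 22 27 27 24 20]
 [11 25 28 26 13 13 16  8  6 13 25 37 42 34 24 14]
 [28 61 69 65 58 59 62 52 46 47 54 62 63 50 30 14]
 [34 65 69 64 52 48 51 45 38 34 36 44 47
[... 1208 characters left out ...]
  2   5  26  35  34]
 [ 35  35  35  34  21  41  42   0  15  30  34  33]
 [  9  26  29  34  44 104  99  21  29  35  34  34]
 [ -9 -10  -7   1  54 115  84  31  34  35  35  34]
 [ -9 -10 -14 -14  56  77  24  10  29  36  35  35]
 [ -4  -8 -13  -1  83  65  -5 -12 -13  -7   9  30]
 [  2   4  -1  13  73  47 -14 -14 -12  -9 -10 -10]
 [ -4  -4  -8  54  87  26  -3  -6  -8 -10 -13 -11]
 [  0  -3  13  88  89  23   8   3   4   0  -5  -9]
 [  0   0   2  36  37   6 -13  -6   9  11   4   4]
 [  3   1   0   1  41  11 -14 -12 -10 -10  -5  -2]
 [  5   0   0  -2  25   9 -12 -11 -11 -11 -11 -11]][ WARN:0@5.027] global loadsave.cpp:1063 imwrite_ Unsupported depth image for selected encoder is fallbacked to CV_8U.
```

View pics/s6.png

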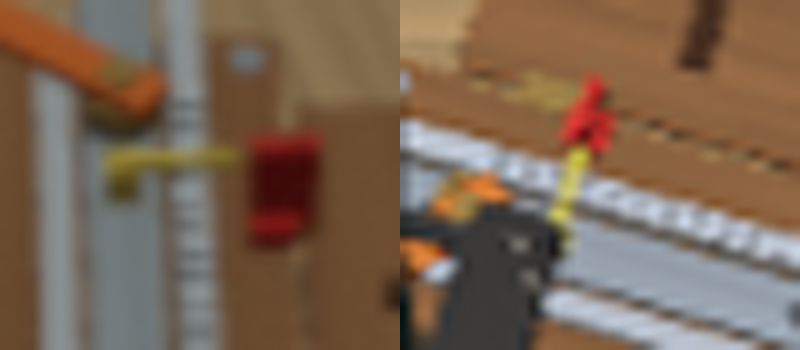

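Run:
```python
from h import *
S=dict(np.load('side6.npz'));T=dict(np.load('top6.npz'))
f=lambda s,u,v,h:st(onplane(s,(u,v),h)).round(1)
print('side ptr',f(S,290,185.2,.0445),f(S,285,185.45,.0445),'tab',f(S,296,184,.048),'foot-of-tab',f(S,295,194,.013))
# ptr thickness effect
print(f(S,290,185.2,.043))
print('top ptr',f(T,249.5,180.4,.0445),f(T,248.7,182.5,.0445),f(T,247.7,186,.0445),'tab',f(T,250.9,173,.048),f(T,249.8,175.3,.048),f(T,248.7,178,.048))
print('tab second stroke',f(T,251.6,177.5,.014))
# depth cross-check: red pixels' points
for n in('side','top'):
    s=robot.snapshot(n);P=cloud(s);m=masks(s)
    for k in('red','yellow'):
        sel=m[k].copy();sel[:165]=0;sel[200:]=0;sel[:,:230]=0;sel[:,310:]=0
        q=P[sel];print(n,k);print(np.c_[np.argwhere(sel)[:,::-1],np.array([st(x) for x in q]).round(1),(q[:,2]*1e3).round(1)])
```

```text
side ptr [29.5 67. ] [15.  66.5] tab [46.8 67.7] foot-of-tab [44.2 61.4]
[29.6 68.4]
top ptr [30.6 64.2] [22.8 64.6] [10.2 64.3] tab [56.  66.9] [47.2 68.1] [37.1 68.9]
tab second stroke [47.5 63.3]
side red
[[294.  184.   41.   67.2  48.7]
 [295.  184.   43.9  68.6  47.3]
 [296.  184.   46.7  67.4  48.3]
 [297.  184.   49.6  66.8  48.8]
 [298.  184.   52.3  64.6  51. ]
 [299.  184.   55.2  65.4  50.1]
 [294.  185.   40.8  64.5  47.4]
 [295.  185.   43.7  63.6  48.2]
 [296.  185.   46.8  66.6  45. ]
 [298.  185.   52.4  64.8  46.7]
 [294.  191.   41.3  65.1  21.8]
 [295.  191.   44.5  67.8  18.9]
 [296.  191.   47.1  64.7  22.1]
 [297.  191.   50.2  66.1  20.5]
 [298.  191.   53.   65.2  21.3]
 [294.  192.   41.3  63.9  18.9]
 [295.  192.   43.8  58.2  24.8]
 [296.  192.   47.   61.6  21.1]
 [297.  192.   50.1  63.8  18.7]
 [294.  193.   41.   58.1  20.7]
 [295.  193.   44.   59.7  19. ]
 [296.  193.   47.1  62.2  16.3]
 [297.  193.   50.1  62.7  15.6]]
side yellow
[]
top red
[[251.  173.   56.3  66.7  46.7]
 [251.  174.   54.2  66.3  39.7]
 [250.  175.   48.8  68.   45.9]
 [251.  175.   53.1  66.6  27.2]
 [249.  176.   44.4  70.2  46.3]
 [250.  176.   43.8  65.9  55.6]
 [251.  176.   51.2  66.4  18.7]
 [252.  176.   51.5  62.7  22.5]
 [249.  177.   40.7  68.9  48.2]
 [250.  177.   42.8  66.3  42.2]
 [251.  177.   47.   64.9  23.4]
 [252.  177.   47.5  61.2  26.6]
 [249.  178.   38.5  68.5  42. ]
 [250.  178.   41.1  66.3  32.1]
 [251.  178.   44.5  64.3  18.3]
 [252.  178.   46.   61.3  15.3]
 [251.  179.   40.7  63.   20.6]]
top yellow
[[249.  180.   31.4  66.2  44.6]
 [250.  180.   38.   66.3  10.4]
 [249.  181.   27.9  65.   45.8]
 [250.  181.   33.7  64.7  15.8]
 [248.  185.   13.5  64.1  46.6]]
```

The side view says the pointer is about 2 mm short of the tab and the top view about 3.5 mm. I'll pull 3 mm more and measure again.

>>> carry_out(
  steps=[
    [[0, -0.0015, 0], 0, 1],
    [[0, -0.003, 0], 0, 1],
    [[0, -0.003, 0], 0, 1],
  ],
)

```text
time: 10.98
tool_pos: [0.5278, 0.1646, 0.0602]
ee_rot: [3.141, -0.003, -0.276]
wrist_force: [2.2, -6.1, 3.7]
width: 0.0175
finger_force: 30.0
```

```bash
cat >> h.py <<'E'
def ptr():
    """pointer tip and tab: stand y in both views, subpixel by weights"""
    state()
    S=avg('side',8);T=avg('top',8);a=S['image'];g=a[...,1]-a[...,2]
    v=np.arange(180,192);ys=[]
    for c in range(286,290):
        p=g[180:192,c];q=np.clip(p-np.median(p)-4,0,None);k=q.argmax();sl=slice(max(k-2,0),k+3);r=(v[sl]*q[sl]).sum()/q[sl].sum();ys.append((r,st(onplane(S,(c,r),.0445))[1]))
    print('side ptr rows/y',np.round(ys,2).tolist())
    b=T['image'];g=b[...,1]-b[...,2];ys=[]
    for r in range(181,187):
        p=np.clip(g[r,243:255]-40,0,None)
        if p.sum()>20: c=(np.arange(243,255)*p).sum()/p.sum();ys.append((c,r,*st(onplane(T,(c,r),.0445))))
    print('top ptr',np.round(ys,1).tolist())
    a=S['image'];print('side col 288-290 g-b',(a[180:192,288:291,1]-a[180:192,288:291,2]).mean(1).astype(int));return S,T
E
python3 -c "
from h import *
ptr()"
```

```text
t 10.97 tcp [0.5278 0.1646 0.0602] yaw -0.2758 stand [-46.8 137.5] F [ 2.2 -6.1  3.7] w 0.0175 ff 30.0 q [ 0.2   0.17  1.58 -0.    1.4   2.05]
side ptr rows/y [[184.54, 70.04], [184.53, 69.97], [184.5, 70.0], [184.45, 70.1]]
top ptr [[248.5, 181.0, 27.6, 66.8], [248.1, 182.0, 23.9, 67.1], [247.9, 183.0, 20.4, 66.5], [247.0, 184.0, 16.1, 68.5], [247.2, 185.0, 13.0, 66.9], [246.6, 186.0, 9.1, 68.0]]
side col 288-290 g-b [20 19 19 23 59 52 22 17 16 15 14 13]
```

The two views now bracket zero (side +1 mm, top −1 mm), so the leg is at the mark. I'll swing the lever along the pin's arc about the pivot.

>>> carry_out(
  steps=[
    [[0.003, -0.004, 0], 0, 1],
    [[0.0066, -0.008, 0], 0, 1],
    [[0.0105, -0.0115, 0], 0, 1],
    [[0.0144, -0.0149, 0], 0, 1],
    [[0.0187, -0.0178, 0], 0, 1],
    [[0.0232, -0.0204, 0], 0, 1],
    [[0.028, -0.0226, 0], 0, 1],
    [[0.0328, -0.0244, 0], 0, 1],
    [[0.0328, -0.0244, 0], 0, 1],
  ],
)

```text
time: 12.9
tool_pos: [0.5643, 0.1816, 0.0602]
ee_rot: [-3.139, 0.002, -0.275]
wrist_force: [-1.9, -0.5, 5.4]
width: 0.0177
finger_force: 30.0
```

```bash
python3 -c "
from h import *
ptr()"
```

```text
t 12.9 tcp [0.5643 0.1816 0.0602] yaw -0.275 stand [-16.4 163.8] F [-1.9 -0.5  5.4] w 0.0177 ff 30.0 q [0.21 0.25 1.47 0.   1.42 2.06]
side ptr rows/y [[183.46, 74.42], [183.47, 74.28], [183.39, 74.5], [183.29, 74.81]]
top ptr [[247.1, 181.0, 26.1, 71.5], [247.0, 182.0, 22.7, 70.8], [246.1, 183.0, 18.6, 72.4], [245.9, 184.0, 15.0, 72.3], [245.7, 185.0, 11.5, 71.9], [244.8, 186.0, 7.3, 73.6]]
side col 288-290 g-b [19 18 26 67 52 20 16 16 16 15 14 13]
```

The swing drew the leg 4.5 mm too far. Refitting gives the lever at 0.33 rad now, so I'll back up 4.5 mm and continue the arc.

>>> carry_out(
  steps=[
    [[0, 0.0025, 0], 0, 1],
    [[0, 0.0048, 0], 0, 1],
    [[0, 0.0048, 0], 0, 1],
  ],
)

```text
time: 14.08
tool_pos: [0.5629, 0.1768, 0.0602]
ee_rot: [-3.139, 0.002, -0.275]
wrist_force: [-1.9, -0.3, 5.9]
width: 0.0171
finger_force: 30.0
```

```bash
python3 -c "
from h import *
ptr()"
```

```text
t 14.07 tcp [0.5629 0.1768 0.0602] yaw -0.275 stand [-16.4 158.8] F [-1.9 -0.3  5.9] w 0.0171 ff 30.0 q [0.21 0.25 1.48 0.   1.42 2.05]
side ptr rows/y [[184.55, 70.0], [184.53, 69.98], [184.5, 70.01], [184.46, 70.05]]
top ptr [[248.5, 181.0, 27.6, 66.7], [248.1, 182.0, 23.9, 67.0], [248.0, 183.0, 20.4, 66.4], [247.4, 184.0, 16.6, 67.2], [247.4, 185.0, 13.3, 66.1], [246.7, 186.0, 9.2, 67.4]]
side col 288-290 g-b [19 19 19 23 55 52 23 17 16 15 14 13]
```

>>> carry_out(
  steps=[
    [[0.004, -0.0012, 0], 0, 1],
    [[0.0082, -0.0022, 0], 0, 1],
    [[0.0115, -0.0028, 0], 0, 1],
    [[0.0146, -0.0032, 0], 0, 1],
    [[0.018, -0.0035, 0], 0, 1],
    [[0.0211, -0.0036, 0], 0, 1],
    [[0.0211, -0.0036, 0], 0, 1],
  ],
)

```text
time: 15.75
tool_pos: [0.5839, 0.1769, 0.0603]
ee_rot: [-3.135, 0.003, -0.274]
wrist_force: [-3.0, 4.4, 5.6]
width: 0.0171
finger_force: 30.0
```

```bash
python3 -c "
from h import *
ptr()"
```

```text
t 15.75 tcp [0.5839 0.1769 0.0603] yaw -0.274 stand [  3.8 164.6] F [-3.   4.4  5.6] w 0.0171 ff 30.0 q [0.2  0.29 1.43 0.01 1.43 2.04]
side ptr rows/y [[184.09, 71.86], [184.11, 71.68], [184.1, 71.62], [184.09, 71.55]]
top ptr [[247.9, 181.0, 26.9, 68.9], [247.2, 182.0, 22.9, 70.1], [247.0, 183.0, 19.4, 69.6], [246.6, 184.0, 15.8, 69.8], [246.6, 185.0, 12.4, 69.0], [245.8, 186.0, 8.3, 70.5]]
side col 288-290 g-b [19 19 21 35 59 42 19 17 15 15 13 13]
```

>>> carry_out(
  steps=[
    [[0.002, 0.0015, 0], 0, 1],
    [[0.004, 0.003, 0], 0, 1],
    [[0.005, 0.003, 0], 0, 1],
    [[0.005, 0.003, 0], 0, 1],
  ],
)

```text
time: 17.05
tool_pos: [0.5852, 0.1753, 0.0602]
ee_rot: [-3.133, 0.01, -0.273]
wrist_force: [-8.4, 9.0, 8.3]
width: 0.0175
finger_force: 30.0
```

```bash
python3 -c "
from h import *
ptr()"
```

```text
t 17.05 tcp [0.5852 0.1753 0.0602] yaw -0.2728 stand [  5.4 163.4] F [-8.4  9.   8.3] w 0.0175 ff 30.0 q [0.19 0.29 1.42 0.01 1.43 2.03]
side ptr rows/y [[184.47, 70.31], [184.47, 70.22], [184.4, 70.39], [184.33, 70.57]]
top ptr [[248.4, 181.0, 27.4, 67.3], [248.0, 182.0, 23.8, 67.4], [247.5, 183.0, 19.9, 68.1], [246.8, 184.0, 15.9, 69.2], [246.9, 185.0, 12.8, 67.7], [246.4, 186.0, 8.9, 68.7]]
side col 288-290 g-b [19 19 19 25 65 50 20 16 16 15 13 13]
```

>>> carry_out(
  steps=[
    [[0.001, 0.001, 0], 0, 1],
    [[0.001, 0.001, 0], 0, 1],
    [[0.001, 0.001, 0], 0, 1],
    [[0.001, 0.001, 0], 0, 1],
  ],
)

```text
time: 18.35
tool_pos: [0.5853, 0.1752, 0.0602]
ee_rot: [-3.131, 0.012, -0.272]
wrist_force: [-9.1, 10.9, 9.1]
width: 0.0172
finger_force: 30.0
```

```bash
python3 -c "
from h import *
S,T=ptr()
a=cv2.resize(S['image'][130:230,235:315,::-1].astype(np.uint8),None,fx=6,fy=6,interpolation=cv2.INTER_CUBIC)
b=cv2.resize(T['image'][150:200,215:265,::-1].astype(np.uint8),None,fx=6,fy=6,interpolation=cv2.INTER_CUBIC)
b=np.vstack([b,np.zeros((300,300,3),np.uint8)])
cv2.imwrite('pics/s9.png',np.hstack([a,b]))
"
```

```text
t 18.35 tcp [0.5853 0.1752 0.0602] yaw -0.2723 stand [  5.6 163.3] F [-9.1 10.9  9.1] w 0.0172 ff 30.0 q [0.19 0.29 1.42 0.01 1.43 2.03]
side ptr rows/y [[184.48, 70.3], [184.47, 70.23], [184.4, 70.4], [184.34, 70.56]]
top ptr [[248.4, 181.0, 27.4, 67.3], [248.0, 182.0, 23.8, 67.4], [247.5, 183.0, 19.9, 68.1], [246.8, 184.0, 15.9, 69.2], [246.9, 185.0, 12.8, 67.8], [246.4, 186.0, 8.9, 68.6]]
side col 288-290 g-b [19 19 19 25 65 50 21 16 15 16 14 13]
```

View pics/s9.png

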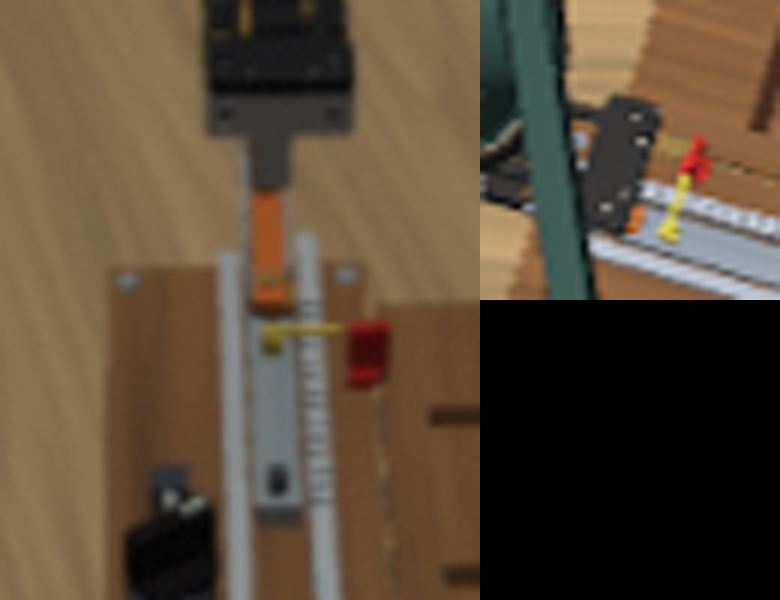

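The lever lies in line with the leg, at its stop and clamped. The pointer (crop (340,328)) points at the tab top (368,325), and the knob is still clicked over. Handing in.

```bash
python3 -c "
from bench import robot
print(robot.close_job())"
```

```text
the job is handed in; nothing more can be done
None
```

I handed the job in at about 18 s of the 51 s allowed: the knob is clicked over, the leg's pointer reads within about 1 mm of the red mark, the lever is fully closed against its stop, the gripper still holds the pin, and the other things on the ledge were not touched; the hand-in returned no verdict.

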